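Switch off the hotplate at its sunken child-safe knob

TASK

The pot has cooked long enough: switch the hotplate off. Reach into the well in its sloping panel and turn the knob anticlockwise; the child-safety latch stops it short of off, so do not force it but push it in there, and keep it in while you turn it right home to the off dot. Then let the knob spring back out so that it is locked at off, and leave the pot and everything else standing where it is.

Things in the scene. Friction and masses are not known exactly. Their poses are not given: they have to be found in the camera images.
- hotplate: Portable single-ring hotplate, 345 x 291 x 95 mm, white top, black side cheeks, fixed. Origin: centre of its underside; x points to its back, y to its left. Its front 109 mm is a bare steel control panel that slopes down to the front at 25 degrees, with one round well in the middle. The round cast ring, its top 109 mm up, lies 56 mm behind the origin.
- well_rim (a point): Point on the knob's axis, level with the top of the black guard lip of the well. Its axes are those of the hotplate; the knob's axis is tipped 25 degrees from vertical towards the hotplate's front. Well: inside diameter 84 mm, floor 37 mm below the lip's top; the lip stands 5 mm proud of the panel.
- knob_grip (a point): Centre of the top of the black knob, on its axis, 4 mm below the top of the lip when the knob is out. The knob is a 62 mm disc (4 mm thick) carrying an upright grip bar 14 mm wide, 56 mm long and 20 mm high. z: along the knob's axis, out of the well; x: along the bar towards its pointed end with the white line.
- knob_pointer (a point): Tip of the bar's pointed end (its top edge), 28.5 mm from the knob's axis; shows the setting. Off is the round dot at the uphill (far) side of the well; the heat bars run clockwise from there.
- knob (a joint): Knob angle in rad, 0 = off (pointer uphill at the dot, against a stop), growing clockwise seen from above, 4.5 = full. Turns with about 0.05 N m and stays where left. The latch blocks it at about 0.77 on the way down (0.05 on the way up) unless it is pushed in at least 5 mm; pushed in, it turns freely past, and between 0.05 and 0.77 the latch keeps it in.
- push (a joint): How far the knob is pushed in along its axis, m: 0 = out, 0.008 = against a hard stop. Spring: about 4.5 N at the start of the stroke, 9 N at the end; springs back out by itself.
- pot: Steel lidded pot on the ring, 222 mm across (270 mm over its two side handles), 169 mm high with the lid's knob, 1.8 kg. Origin: centre of its underside. Leave it.
- salt: Salt shaker, glass with grey domed cap, 44 mm wide, 90 mm high, left of the hotplate. Origin: centre of its underside. Bystander.
- pepper: Pepper shaker, the same size and shape, left of the hotplate behind the salt. Origin: centre of its underside. Bystander.
- tin: Small food tin, 57 mm wide, 72 mm high, right of the hotplate. Origin: centre of its underside. Bystander.
- spoon: Wooden spoon, 240 mm long, lying right of the hotplate. Origin: its middle, at the underside. Bystander.

How it is judged (in metres and radians):
On the way:
1. the knob is turned back to the latch and pushed in there (value of joint knob below 0.95 rad and value of joint push above 0.0045 m), for 0.05 s.
At the end, for the whole second after the job is handed in: The knob stands within 0.12 rad of off and has sprung out again (within 2 mm), at rest; the pot has moved less than 20 mm, the shakers, tin and spoon less than 40 mm (value of joint knob below 0.12 rad and value of joint push below 0.002 m and velocity of joint knob below 0.1 rad/s and distance of pot from where it was at the start of the episode below 0.02 m and distance of each of salt, pepper, tin, spoon from where it was at the start of the episode below 0.04 m); the robot touches nothing.
It fails at once if the pot is shoved (distance of pot from where it was at the start of the episode above 0.03 m).
It fails at once if a thing standing beside the hotplate is disturbed (distance of any of salt, pepper, tin, spoon from where it was at the start of the episode above 0.04 m).
It fails at once if the knob is forced against its latch without being pushed in (value of joint knob between 0.15 and 0.68 rad and value of joint push below 0.003 m).
It also fails if it takes over 48 s, if anything falls off the work surface, if the arm or the gripper's body presses on something with over 40 N, if the wrist force passes 120 N, or if a joint passes its speed limit or range.

ROBOT

A 6-joint arm with a two-finger parallel gripper is mounted at the origin on a cart in front of the work surface, level with it; the furniture and walls round the work are solid. World frame = base frame: x ahead of the robot, y to its left, z up, the work surface at z = 0. Lengths are in mm, angles in rad, forces in N, time in s.
With the tool pointing down it reaches from about 350 to 850 mm from the base axis. Payload 8.1 kg.
Tool frame: the origin (TCP) lies at the very end of the fingers, on their centre line; the grasp point (between the pads) lies grip_depth behind it (grip_depth is the distance from the TCP to the grasp point, in mm); z points along the fingers, y is the line along which they close (so a half turn about z gives the same grasp; the last joint's range is limited). The gripper opens to 85 mm and grips with 20 to 120 N. Pads are 22 mm wide; open, the fingers measure 114 mm over their backs; the gripper's body (76 mm by 85 mm) begins 54 mm behind the grasp point. The pads swing forward as they close: fully open they stand 13 mm farther back than shut.
Start: joints at [1.216, 0.13, 1.488, -0, 1.523, -0.085], TCP at [159.901, 578.305, 231.292] pointing down, gripper open.
Joint ranges: [-2.96, 2.96], [-0.89, 2.26], [0.02, 2.5], [-1.34, 4.48], [0, 2.73], [-2.66, 2.66]. Speed limits (rad/s): [2.39, 2.39, 2.79, 3.14, 3.14, 3.14].

INTERFACE

Orientations are given as a unit quaternion [x, y, z, w].
In Python, from bench import get_state, camera, hand_in, find_in, place_of, grip_depth gives the robot as it stands.
- The arm moves only by the tool apply_moves, never from a script. Its argument "plan" is a list that holds one entry, the list of rows, each a list of 6 numbers: the shift along the tool's x, y, z scaled (see below), then the turn, a rotation vector about the tool's x, y, z scaled (see below). In form: [[[dx, dy, dz, wx, wy, wz], ...]]. A call has 1 to 8 rows; each row is the pose to reach, as a shift and turn from the pose commanded when the call began, along the tool's axes at that moment, turning the shorter way round; what a row does not reach only later rows make up. The controller multiplies each number of a shift by 250 mm and each number of a turn by pi rad. A row lasts 1/12 s, in which the tool goes at most 41.7 mm and 7.16 degrees, less where a joint would pass 70% of its speed; a pose out of reach is approached as far as the arm can. A call with a number of a shift or a turn outside -1 to 1 is refused whole. A call with a gripper value outside its range is refused whole. "jaw" is the opening, from -1 (shut) to 1 (fully open), so that 0 is half open, set as the call begins (left out, the last holds). The fingers move at their own pace and stop on an object; "squeeze" is the grip in N (left out, the last holds). Time passes only in rows, so rows that repeat a pose let the fingers close. It gives the time, the measured TCP pose, the force, the opening and the grip force at its end, in the units of the state.
- get_state(): the state, without advancing time (a new reading comes with each control period).
- camera(name): name is "scene" or "top" or "wrist"; returns a dict with "color" (420x560x3 uint8, red, green, blue), "fov_y" (degrees; the focal length in pixels is half the picture's height over the tangent of half this angle, whatever the lens; pixels are square), "cx", "cy" (the principal point, pixels), "R" (3x3) and "t" (3): a world point X has camera coordinates R X + t. Camera axes: x right, y down, z forward; pixel columns grow to the right and rows downward; lengths in mm; the calibration is good to about 2 mm. A picture is of the moment at which its call begins. There is no depth.
- hand_in(): hands the job in; it is judged then, once.
Trained networks look in a picture, given as the dict that the camera call returned (one of the last four; its "shot" number tells which), for a name from the list of things; names that differ only in an ending like _2 or _b are one class to them, and where a whole thing is asked for, a point or a joint stands for the part that bears it (a point fixed in the world has none). Each returns a list of dicts, best first, with "conf" (0 to 1); they miss things now and then, are a little off and sometimes report something else, mostly with a low value. They report only what shows in the picture. A call takes as long as a camera call.
- find_in(picture, query): "location" ([x, y, z] in mm, in world coordinates, good to about 4 mm: the middle of the surface that is visible of it).
- place_of(picture, query): "location" ([x, y, z] in mm, in world coordinates, good to about 4 mm: a listed point, or the origin of a listed thing).
The state is a dict: "time": time; "qpos": joint angles; "dq": joint speeds; "tau": joint torques, N m; "position": TCP position; "ee_rot": TCP orientation; "contact_force": force on the tool from outside, world axes, zero at the start; "ft_torque": the same for the moment, N m; "width": opening from 0.0 (shut) to 1.0 (fully open); "grip_force": force on a finger pad.
Only numpy, scipy, OpenCV 4.12 (cv2) and the standard library are available. Lean on these libraries where they do the work, as an engineer would, in place of code of your own. Each camera call takes 0.05 s, during which the arm holds its last target. There are 200 camera calls.

## Working session

There is one attempt and no reset: what is moved stays moved. The work goes in short steps, Python scripts to look and compute and a tool call to move; the robot and the scene stay as the last step left them, time stands still between calls to the robot, and variables do not carry over. Pictures are saved under pics/ and viewed, at most 10 in all, crops included, and the job is handed in when it is done.

Besides the shell and the picture viewer there is one more tool, called after ">>>" as name(argument=value, ...) on one line, values as JSON. apply_moves: Moves the arm, as the interface text tells. Shifts and turns lie within -1 to 1; 1 stands for 250 mm of shift or pi rad of turn. Its arguments: {"type":"object","properties":{"plan":{"type":"array"},"jaw":{"type":"number"},"squeeze":{"type":"number"}},"required":["plan"]}

```bash
mkdir -p pics; ls
cat > h.py <<'E'
import numpy as np, cv2
from scipy.spatial.transform import Rotation as Rot
from bench import *
def proj(c,X):
    p=np.array(c['R'])@np.array(X)+np.array(c['t']); f=210/np.tan(np.radians(c['fov_y'])/2)
    return [c['cx']+f*p[0]/p[2], c['cy']+f*p[1]/p[2]]
def ray(c,u,v):
    f=210/np.tan(np.radians(c['fov_y'])/2); R=np.array(c['R'])
    d=R.T@np.array([(u-c['cx'])/f,(v-c['cy'])/f,1]); return -R.T@np.array(c['t']), d/np.linalg.norm(d)
def tri(*rs):
    A=sum(np.eye(3)-np.outer(d,d) for o,d in rs); b=sum((np.eye(3)-np.outer(d,d))@o for o,d in rs); return np.linalg.solve(A,b)
def save(c,n): cv2.imwrite('pics/'+n,c['color'][:,:,::-1])
E
python3 - <<'E'
from h import *
print(get_state(), grip_depth)
for n in ['scene','top','wrist']:
    c=camera(n); save(c,n+'0.png')
    for q in ['hotplate','well_rim','knob_grip','knob_pointer','pot','salt','pepper','tin','spoon']:
        r=place_of(c,q)
        if r: print(n,q,[(np.round(x['location']),round(x['conf'],2)) for x in r[:2]])
a=cv2.imread('pics/scene0.png');b=cv2.imread('pics/top0.png');cv2.imwrite('pics/both.png',cv2.resize(np.vstack([a,b]),(400,600)))
E
```

```text
pics
{'time': 0.0, 'qpos': array([ 1.21560900e+00,  1.31172383e-01,  1.48931039e+00,  9.13534266e-06,
        1.52300774e+00, -8.53971758e-02]), 'dq': array([-1.68826090e-03,  5.24765125e-05,  2.42233397e-04,  5.77859617e-04,
        4.50249821e-05,  1.11142599e-03]), 'tau': array([-3.23936465e-04, -5.69392061e+01, -5.00551558e+01, -3.83915203e-04,
        1.52707152e-02, -2.05384407e-05]), 'position': array([159.69327388, 577.77000305, 230.22065676]), 'ee_rot': array([ 1.34486500e-01,  9.90914972e-01, -9.25002681e-04, -2.11807665e-04]), 'contact_force': array([ 0.5838134 , -0.31259474,  0.17450965]), 'ft_torque': array([-0.05059367,  0.01152909,  0.00831162]), 'grip_force': 0.0, 'width': 1.0017769654565591} 18.700000000000003
scene hotplate [(array([582.,  24.,   3.]), 0.94)]
scene well_rim [(array([462.,  22.,  77.]), 0.75)]
scene knob_grip [(array([465.,  22.,  70.]), 0.66)]
scene knob_pointer [(array([443.,   4.,  63.]), 0.72)]
scene pot [(array([638.,  36., 105.]), 0.91)]
scene salt [(array([401., 354.,  -1.]), 0.67)]
scene pepper [(array([476., 407.,  -0.]), 0.78)]
scene tin [(array([ 536., -353.,    0.]), 0.64)]
scene spoon [(array([ 434., -376.,    2.]), 0.71)]
top hotplate [(array([580.,  25.,  -1.]), 0.71)]
top well_rim [(array([464.,  20.,  74.]), 0.83), (array([466.,  17.,  75.]), 0.59)]
top knob_grip [(array([468.,  21.,  77.]), 0.81), (array([636.,  33., 109.]), 0.43)]
top knob_pointer [(array([442.,   0.,  58.]), 0.81)]
top pot [(array([636.,  33., 109.]), 0.57), (array([ 429., -378.,   -7.]), 0.46)]
top salt [(array([406., 353.,   1.]), 0.77)]
top pepper [(array([474., 412.,  -0.]), 0.76)]
top tin [(array([ 534., -358.,   -2.]), 0.84), (array([475., 409.,  -1.]), 0.34)]
top spoon [(array([ 432., -376.,   -5.]), 0.69)]
wrist salt [(array([406., 351.,  -3.]), 0.62)]
```

View pics/scene0.png

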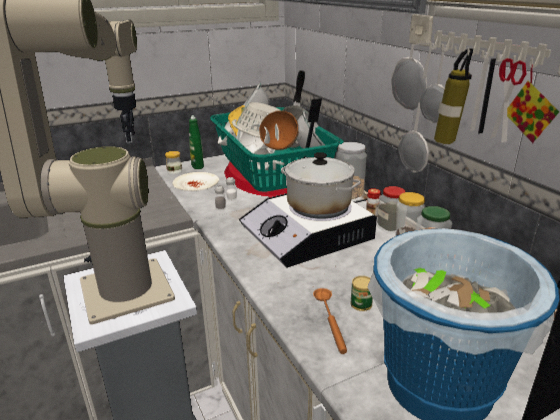

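View pics/top0.png

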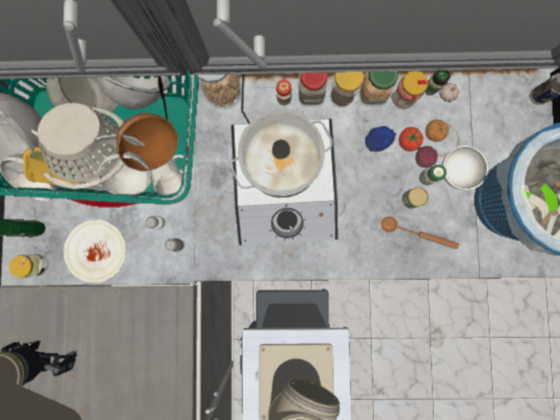

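The arm starts on the left. The hotplate is near (581,24), with its panel facing the robot. In the top view the knob is at about pixel (287,222), with its pointer towards the front right. I'll hover along the knob axis for a close wrist view.

```bash
cat >> h.py <<'E'
def tool(axis_yaw, yang, tilt=np.radians(25)):
    """tool z down the knob axis (hotplate yaw axis_yaw); tool y at in-panel angle yang (ccw from uphill)"""
    H=Rot.from_euler('z',axis_yaw).as_matrix()@Rot.from_euler('y',-tilt).as_matrix() # cols: uphill, left, axis
    y=H@[np.cos(yang),np.sin(yang),0]; z=-H[:,2]; return np.column_stack([np.cross(y,z),y,z]),H
def rel(pos,Rm,s=None):
    s=s or get_state(); R0=Rot.from_quat(s['ee_rot'])
    return np.round(np.r_[R0.inv().apply(np.array(pos)-s['position'])/250,(R0.inv()*Rot.from_matrix(Rm)).as_rotvec()/np.pi],4)
E
python3 - <<'E'
from h import *
Rm,H=tool(0.05,-0.9)
rim=np.array([463.5,21,75.5])
r=rel(rim+H@[0,0,130],Rm); print(r, 'rot rows',np.linalg.norm(r[3:])*180/7.16,'mm',np.linalg.norm(r[:3])*250, H[:,2])
E
```

```text
[-1.556  -1.8941  0.1519 -0.1667 -0.0296  0.6718] rot rows 17.416913088626842 mm 613.9943210242257 [-0.4220901  -0.02112211  0.90630779]
```

>>> apply_moves(plan=[[[-0.75, -0.9, 0, -0.05, -0.01, 0.3], [-0.75, -0.9, 0, -0.05, -0.01, 0.3], [-0.75, -0.9, 0, -0.05, -0.01, 0.3], [-0.75, -0.9, 0, -0.05, -0.01, 0.3], [-0.75, -0.9, 0, -0.05, -0.01, 0.3], [-0.75, -0.9, 0, -0.05, -0.01, 0.3], [-0.75, -0.9, 0, -0.05, -0.01, 0.3], [-0.75, -0.9, 0, -0.05, -0.01, 0.3]]], jaw=-0.18)

```text
time: 2.17
position: [283.5, 306.1, 231.4]
ee_rot: [0.574, 0.815, 0.073, 0.027]
contact_force: [-0.3, 0.3, -0.1]
width: 0.412
grip_force: 0.0
```

Run:
```python
from h import *
Rm,H=tool(0.05,-0.9)
rim=np.array([463.5,21,75.5])
s=get_state();print(s['time'],s['position'],s['qpos'],rel(rim+H@[0,0,130],Rm))
```

```text
2.1667 [283.46325095 306.12316299 231.36644081] [ 0.71598939 -0.56314957  2.09223224 -0.01738845  1.45743429  0.37258363] [-1.2582  0.0629  0.1126 -0.1058  0.0046  0.3711]
```

>>> apply_moves(plan=[[[-0.9, 0.045, 0.05, -0.07, 0.003, 0.26], [-0.9, 0.045, 0.05, -0.07, 0.003, 0.26], [-0.9, 0.045, 0.05, -0.07, 0.003, 0.26], [-0.9, 0.045, 0.05, -0.07, 0.003, 0.26], [-0.9, 0.045, 0.05, -0.07, 0.003, 0.26], [-0.9, 0.045, 0.05, -0.07, 0.003, 0.26], [-0.9, 0.045, 0.05, -0.07, 0.003, 0.26], [-0.9, 0.045, 0.05, -0.07, 0.003, 0.26]]])

```text
time: 2.83
position: [381.4, 107.4, 210.8]
ee_rot: [0.843, 0.51, 0.162, 0.05]
contact_force: [-0.4, 1.2, -0.1]
width: 0.409
grip_force: 0.0
```

Run:
```python
from h import *
Rm,H=tool(0.05,-0.9)
rim=np.array([463.5,21,75.5])
s=get_state();print(s['time'],s['position'],s['qpos'],rel(rim+H@[0,0,130],Rm))
```

```text
2.8333 [381.44106618 107.38608881 210.83248587] [ 0.09989142 -0.89252238  2.34368238  0.04946942  1.35261117  0.57949958] [-0.2818  0.2433  0.0724 -0.0379  0.0058  0.1124]
```

Run:
```python
from h import *
Rm,H=tool(0.05,-0.9)
rim=np.array([463.5,21,75.5])
for d in (100,80,60): print(rel(rim+H@[0,0,d],Rm))
c=camera('wrist');save(c,'w1.png')
for q in ['well_rim','knob_grip','knob_pointer','hotplate']: print(q,[(np.round(x['location'],1),round(x['conf'],2)) for x in place_of(c,q)[:2]])
print(get_state()['qpos'])
```

```text
[-0.2822  0.2576  0.1916 -0.0379  0.0058  0.1124]
[-0.2824  0.2672  0.271  -0.0379  0.0058  0.1124]
[-0.2827  0.2768  0.3504 -0.0379  0.0058  0.1124]
well_rim [(array([463.5,  14.3,  75.6]), 0.78)]
knob_grip [(array([461.5,  22.7,  69.5]), 0.68)]
knob_pointer [(array([443.9,   3.8,  57.9]), 0.66)]
hotplate [(array([583.1,  23.2,   3. ]), 0.62)]
[ 0.10451208 -0.89218425  2.34196593  0.05061623  1.35443045  0.57130667]
```

View pics/w1.png

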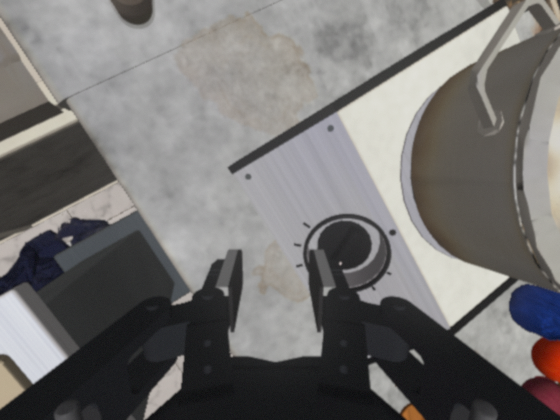

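The wrist view shows the well at about (345,252), the panel edge, and the pot to the right. I'll move to about 80 mm above the rim along the axis. That is also farther out, which takes joint 2 off its limit.

>>> apply_moves(plan=[[[-0.1, 0.15, 0.1, -0.02, 0.003, 0.06], [-0.2, 0.22, 0.18, -0.03, 0.004, 0.09], [-0.2824, 0.2672, 0.271, -0.0379, 0.0058, 0.1124], [-0.2824, 0.2672, 0.271, -0.0379, 0.0058, 0.1124], [-0.2824, 0.2672, 0.271, -0.0379, 0.0058, 0.1124], [-0.2824, 0.2672, 0.271, -0.0379, 0.0058, 0.1124]]])

```text
time: 3.58
position: [430.2, 21.8, 149.4]
ee_rot: [0.911, 0.35, 0.206, 0.066]
contact_force: [0.4, 0.9, 0.4]
width: 0.413
grip_force: 0.0
```

Run:
```python
from h import *
Rm,H=tool(0.05,-0.9)
rim=np.array([463.5,21,75.5])
s=get_state();print(s['time'],s['position'],s['qpos'],rel(rim+H@[0,0,80],Rm),s['contact_force'])
for n in ['wrist','scene','top']:
    c=camera(n);save(c,n+'2.png')
    for q in ['well_rim','knob_grip','knob_pointer']: print(n,q,[(np.round(x['location'],1),round(x['conf'],2)) for x in place_of(c,q)[:2]])
c=camera('wrist')
import pickle;pickle.dump(c,open('w2.pkl','wb'))
```

```text
3.5833 [430.20181358  21.76861506 149.44031822] [-0.14006641 -0.85860389  2.46138138  0.09314388  1.11163086  0.67480228] [-0.0097  0.0047  0.0042 -0.0009 -0.0007  0.0035] [0.35062201 0.89425748 0.37138971]
wrist well_rim [(array([467.6,  19. ,  71.5]), 0.93)]
wrist knob_grip [(array([464.3,  23.5,  70.1]), 0.58)]
wrist knob_pointer [(array([443.9,   1.4,  56.2]), 0.93)]
scene well_rim [(array([462.8,  19.9,  74.5]), 0.65)]
scene knob_grip [(array([463.4,  20.5,  66.9]), 0.54)]
scene knob_pointer [(array([441.8,   2.9,  61. ]), 0.61)]
top well_rim [(array([463.6,  18.9,  74.9]), 0.93)]
top knob_grip [(array([464.7,  17.5,  71.2]), 0.85)]
top knob_pointer [(array([441.5,   0.9,  59.8]), 0.7)]
```

View pics/wrist2.png

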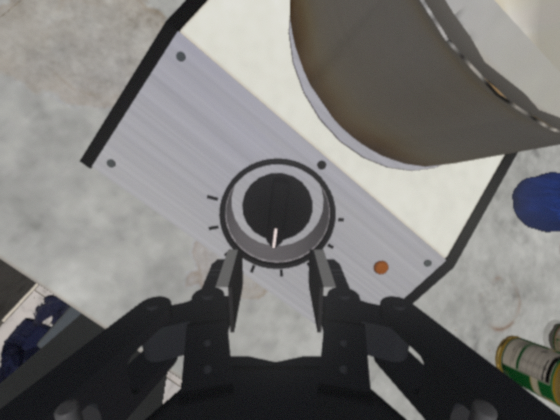

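Run:
```python
from h import *
import pickle
c=pickle.load(open('w2.pkl','rb'))
im=c['color'][:,:,::-1]
cv2.imwrite('pics/crop2.png',cv2.resize(im[145:290,190:370],None,fx=4,fy=4,interpolation=cv2.INTER_CUBIC))
ax=tool(0.05,0)[1][:,2]; rim=np.array([464,19.7,74.5])
def pl(u,v,dep):
    o,d=ray(c,u,v); p0=rim-ax*dep; return o+d*((p0-o)@ax)/(d@ax)
a,b=pl(181,57,5),pl(428,263,5); d=a-b; print(a,b,'yaw',np.arctan2(-d[0],d[1]))
print('dot',pl(321,165,5),'rimpx',proj(c,rim),'knobpx',proj(c,rim-4*ax),'R',c['R'],'fov',c['fov_y'])
Q=[([159.69,577.77,230.22],[1.2156,.13117,1.48931,0,1.52301]),([283.46,306.12,231.37],[.71599,-.56315,2.09223,-.0174,1.45743]),([381.44,107.39,210.83],[.0999,-.89252,2.34368,.0495,1.3526]),([430.2,21.77,149.44],[-.14007,-.8586,2.46138,.09314,1.11163])]
for lat in (51,):
  A=[];B=[]
  for p,q in Q:
    r=np.sqrt(p[0]**2+p[1]**2-lat**2);a=q[1];f=a+q[2];t=f+q[4]
    A+=[[1,0,np.sin(a),np.sin(f),np.cos(f),np.sin(t)],[0,1,np.cos(a),np.cos(f),-np.sin(f),np.cos(t)]];B+=[r,p[2]]
  x,res,*_=np.linalg.lstsq(np.array(A),np.array(B),rcond=None);print('a1,h,l1,l2,e,d',x,'res',np.array(A)@x-B,np.linalg.cond(A))
```

```text
[503.23672924 145.94113456  90.19876616] [ 514.72923989 -105.89626927   89.6818752 ] yaw 0.04560300663234869
dot [513.55733845  21.07340016  92.09520466] rimpx [np.float64(276.9559442565068), np.float64(216.27342892235748)] knobpx [np.float64(276.93968876480267), np.float64(214.57485223747997)] R [[ 0.60830966 -0.74865028  0.26359459]
 [-0.76961395 -0.63756526 -0.03471166]
 [ 0.19404564 -0.18175063 -0.96400881]] fov 69.88026745155797
a1,h,l1,l2,e,d [ -4.65228753 335.86249869 374.76752849 556.96938126  59.52500318
 389.62940184] res [-0.30704469  0.44945039  0.35236576  0.18894674 -0.207885   -0.04922144
  0.16256393 -0.58917569] 86.71824927971069
```

View pics/crop2.png

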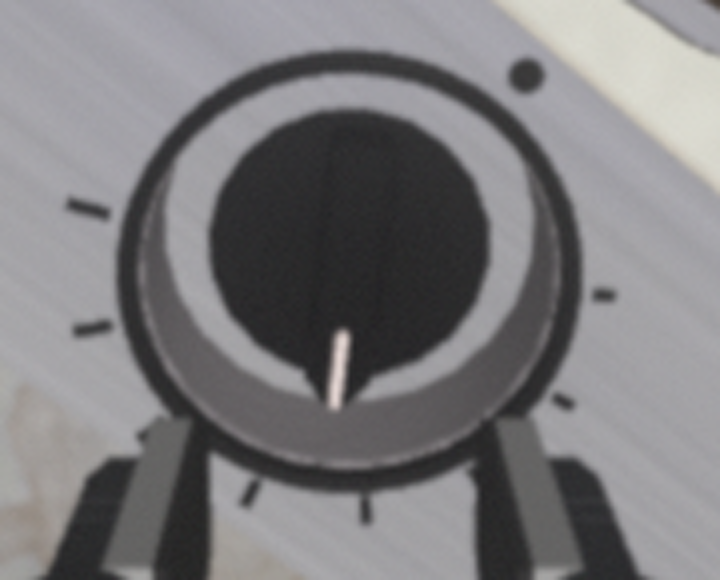

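Run:
```python
from h import *
import pickle
from scipy.optimize import least_squares
c=pickle.load(open('w2.pkl','rb'))
P=lambda x,y:(190+(x+.5)/4-.5,145+(y+.5)/4-.5)
L,Rr,T,B=P(140,270)[0],P(558,265)[0],P(345,73)[1],P(345,468)[1]
H=tool(0.046,0)[1]; ax=H[:,2]; th=np.linspace(0,2*np.pi,361)
def ext(C,r=42):
    q=np.array([proj(c,C+r*(H[:,0]*np.cos(t)+H[:,1]*np.sin(t))) for t in th]); return np.array([q[:,0].min(),q[:,0].max(),q[:,1].min(),q[:,1].max()])
s=least_squares(lambda C:ext(C)-[L,Rr,T,B],[464,20,74.5],diff_step=1e-3);C=s.x;print('rim',C,s.fun)
for rim in (C,np.array([464,19.7,74.5])):
  def pl(u,v,dep):
    o,d=ray(c,u,v); p0=rim-ax*dep; return H.T@(o+d*((p0-o)@ax)/(d@ax)-rim)
  for n,(x,y),dep in [('dot',(526,76),5),('tip',(334,408),4),('in',(342,333),4)]: 
    p=pl(*P(x,y),dep); print(n,p,np.degrees(np.arctan2(p[1],p[0])),np.hypot(*p[:2]))
  a,b=pl(*P(334,408),4),pl(*P(342,333),4);print('line dir',np.degrees(np.arctan2(a[1]-b[1],a[0]-b[0])))
a1,h,l1,l2,e,d=[-4.65,335.86,374.77,556.97,59.525,389.63]
for dep in (-80,-40,0,22,30):
  p=C-ax*dep; r=np.sqrt(p[0]**2+p[1]**2-51**2); t=np.pi-np.radians(25)
  f=lambda q:[a1+l1*np.sin(q[0])+l2*np.sin(q[0]+q[1])+e*np.cos(q[0]+q[1])+d*np.sin(t)-r, h+l1*np.cos(q[0])+l2*np.cos(q[0]+q[1])-e*np.sin(q[0]+q[1])+d*np.cos(t)-p[2]]
  q=least_squares(f,[-.86,2.46]).x; print(dep,q,t-q.sum())
```

```text
rim [465.41050193  19.74939622  71.11111598] [-0.03716809  0.03713416  0.03738564 -0.04158003]
dot [53.21450537 -1.08941459 -5.        ] -1.1728031687512765 53.22565552252195
tip [-25.22840682 -16.52606439  -4.        ] -146.7728842548297 30.15929898054737
in [-10.88256971  -7.04797988  -4.        ] -147.07131967839695 12.965505923598373
line dir -146.54784436595057
dot [53.21260236 -0.27297723 -5.        ] -0.29392108367793485 53.21330253105432
tip [-23.98854607 -15.46180199  -4.        ] -147.1962216929746 28.539755835392732
in [-9.86968652 -6.13367823 -4.        ] -148.14043889800004 11.620358022817383
line dir -146.54784436595045
-80 [-0.86428219  2.4762784 ] 1.0932641282469904
-40 [-0.74185896  2.48035689] 0.9667624019215411
0 [-0.60047635  2.47005256] 0.8356841361068876
22 [-0.51663468  2.45846522] 0.763429798119641
30 [-0.48536309  2.45326089] 0.7373625413889231
```

```bash
cat >> h.py <<'E'
YAW=0.046; RIM=np.array([464.6,19.7,73.0])
def go(yang,dep,**k):
    Rm,H=tool(YAW,yang); return rel(RIM-H[:,2]*dep,Rm,**k)
def where(s=None):
    s=s or get_state(); H=tool(YAW,0)[1]; p=H.T@(s['position']-RIM); y=H.T@Rot.from_quat(s['ee_rot']).as_matrix()[:,1]
    print('t',round(s['time'],2),'uphill,left,depth',np.round([p[0],p[1],-p[2]],2),'yang',round(np.arctan2(y[1],y[0]),3),'q',np.round(s['qpos'],3),'F(panel)',np.round(H.T@s['contact_force'],1),'M',np.round(H.T@s['ft_torque'],2),'w',round(s['width']*85,1),'grip',s['grip_force'])
E
python3 - <<'E'
from h import *
where();print(go(-.991,-30),go(-.991,0),go(-.991,18))
E
```

```text
t 4.23 uphill,left,depth [  0.66   2.98 -83.01] yang -0.888 q [-0.141 -0.858  2.463  0.093  1.11   0.676] F(panel) [-0.4  0.5  0.5] M [0.03 0.19 0.01] w 34.7 grip 0.0
[-0.0101  0.0083  0.212  -0.0012 -0.0008  0.0328] [-0.0104  0.0088  0.332  -0.0012 -0.0008  0.0328] [-0.0106  0.009   0.404  -0.0012 -0.0008  0.0328]
```

>>> apply_moves(plan=[[[-0.0101, 0.0083, 0.1, -0.0012, -0.0008, 0.0328], [-0.0101, 0.0083, 0.212, -0.0012, -0.0008, 0.0328], [-0.0104, 0.0088, 0.27, -0.0012, -0.0008, 0.0328], [-0.0104, 0.0088, 0.32, -0.0012, -0.0008, 0.0328], [-0.0104, 0.0088, 0.332, -0.0012, -0.0008, 0.0328], [-0.0104, 0.0088, 0.332, -0.0012, -0.0008, 0.0328]]])

```text
time: 4.73
position: [463.7, 19.8, 71.7]
ee_rot: [0.929, 0.3, 0.207, 0.057]
contact_force: [-0.2, 0.3, -1.4]
width: 0.407
grip_force: 0.0
```

Run:
```python
from h import *
where();print(go(-.991,10),go(-.991,18))
c=camera('wrist');save(c,'w3.png')
```

```text
t 4.73 uphill,left,depth [-1.35  0.12  0.84] yang -0.991 q [-0.125 -0.583  2.456  0.096  0.843  0.772] F(panel) [-0.8  0.3 -1.2] M [ 0.02  0.24 -0.04] w 34.6 grip 0.0
[ 0.0044  0.0034  0.0366 -0.0006  0.0007 -0.0001] [ 0.0044  0.0035  0.0686 -0.0006  0.0007 -0.0001]
```

View pics/w3.png

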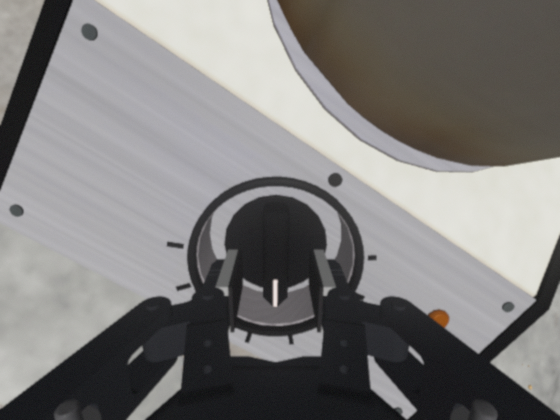

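The bar runs parallel to the pads and sits midway between them; the white line is at (275,292) and the fingers are at x≈238 and 320. I'll descend into the well.

>>> apply_moves(plan=[[[0.0044, 0.0034, 0.02, -0.0006, 0.0007, 0], [0.0044, 0.0034, 0.04, -0.0006, 0.0007, 0], [0.0044, 0.0034, 0.055, -0.0006, 0.0007, 0], [0.0044, 0.0034, 0.068, -0.0006, 0.0007, 0], [0.0044, 0.0034, 0.068, -0.0006, 0.0007, 0], [0.0044, 0.0034, 0.068, -0.0006, 0.0007, 0]]])

```text
time: 5.28
position: [472.9, 20.0, 57.9]
ee_rot: [0.929, 0.3, 0.21, 0.058]
contact_force: [-0.3, 0.4, 0.2]
width: 0.41
grip_force: 0.0
```

Run:
```python
from h import *
where();print(go(-.991,18))
```

```text
t 5.28 uphill,left,depth [ 1.12 -0.1  17.17] yang -0.991 q [-0.121 -0.519  2.445  0.099  0.784  0.77 ] F(panel) [-0.2  0.5  0.3] M [0.02 0.23 0.01] w 34.8 grip 0.0
[-0.0035 -0.0028  0.0033  0.0005 -0.0005 -0.0001]
```

>>> apply_moves(plan=[[[-0.0035, -0.0028, 0, 0.0005, -0.0005, 0], [-0.0035, -0.0028, 0, 0.0005, -0.0005, 0], [-0.0035, -0.0028, 0, 0.0005, -0.0005, 0], [-0.0035, -0.0028, 0, 0.0005, -0.0005, 0], [-0.0035, -0.0028, 0, 0.0005, -0.0005, 0], [-0.0035, -0.0028, 0, 0.0005, -0.0005, 0], [-0.0035, -0.0028, 0, 0.0005, -0.0005, 0], [-0.0035, -0.0028, 0, 0.0005, -0.0005, 0]]], jaw=-1, squeeze=40)

```text
time: 5.95
position: [471.5, 20.6, 57.4]
ee_rot: [0.929, 0.3, 0.209, 0.056]
contact_force: [-4.1, 3.9, 2.4]
width: 0.149
grip_force: 44.5
```

Run:
```python
from h import *
where();print(go(-.991,18));print(go(-.5,18)); print(go(-.991+.8,18))
```

```text
t 5.95 uphill,left,depth [-0.31  0.61 17.03] yang -0.991 q [-0.12  -0.521  2.447  0.1    0.788  0.769] F(panel) [-2.5  4.1  3.8] M [ 0.62  0.49 -0.04] w 12.7 grip 44.461973905563354
[-0.0003  0.0027  0.0039 -0.0004 -0.0001 -0.0001]
[-0.0003  0.0027  0.0039 -0.0004 -0.0002 -0.1564]
[-3.000e-04  2.700e-03  3.900e-03 -3.000e-04 -2.000e-04 -2.548e-01]
```

>>> apply_moves(plan=[[[0, 0, 0, 0, 0, -0.03], [0, 0, 0, 0, 0, -0.06], [0, 0, 0, 0, 0, -0.09], [0, 0, 0, 0, 0, -0.12], [0, 0, 0, 0, 0, -0.15], [0, 0, 0, 0, 0, -0.18], [0, 0, 0, 0, 0, -0.21], [0, 0, 0, 0, 0, -0.24]]])

```text
time: 6.62
position: [471.3, 20.9, 57.3]
ee_rot: [0.752, 0.623, 0.173, 0.129]
contact_force: [-4.6, 6.0, 1.8]
width: 0.153
grip_force: 44.5
```

Run:
```python
from h import *
where();print(go(.571,18))
```

```text
t 6.62 uphill,left,depth [-0.51  0.86 17.09] yang -0.233 q [-0.12  -0.521  2.447  0.101  0.788  0.011] F(panel) [-3.2  6.2  3.5] M [ 0.99  0.51 -0.04] w 13.0 grip 44.53922688961029
[-2.900e-03  2.800e-03  3.700e-03 -2.000e-04 -6.000e-04 -2.559e-01]
```

>>> apply_moves(plan=[[[0, 0, 0, 0, 0, -0.03], [0, 0, 0, 0, 0, -0.06], [0, 0, 0, 0, 0, -0.09], [0, 0, 0, 0, 0, -0.12], [0, 0, 0, 0, 0, -0.15], [0, 0, 0, 0, 0, -0.18], [0, 0, 0, 0, 0, -0.21], [0, 0, 0, 0, 0, -0.24]]])

```text
time: 7.28
position: [471.0, 21.0, 57.0]
ee_rot: [0.47, 0.856, 0.113, 0.184]
contact_force: [-5.5, 5.1, 2.3]
width: 0.147
grip_force: 44.5
```

Run:
```python
from h import *
where();print(go(.7,18))
c=camera('top')
for q in ['knob_pointer','knob_grip']: print([(x['location'],x['conf']) for x in place_of(c,q)[:1]])
c=camera('wrist');save(c,'w4.png')
for q in ['knob_pointer','knob_grip']: print([(x['location'],x['conf']) for x in place_of(c,q)[:1]])
```

```text
t 7.28 uphill,left,depth [-0.89  0.96 17.21] yang 0.521 q [-0.12  -0.521  2.447  0.101  0.789 -0.743] F(panel) [-3.8  5.4  4.3] M [ 1.02  0.77 -0.12] w 12.5 grip 44.54555332660675
[-0.0051  0.0012  0.0031 -0.0001 -0.0007 -0.0569]
[([475.1, -4.8, 75.2], 0.72)]
[([464.2, 21.0, 73.8], 0.71)]
[([481.3, -5.7, 75.6], 0.78)]
[([462.6, 23.7, 71.5], 0.61)]
```

View pics/w4.png

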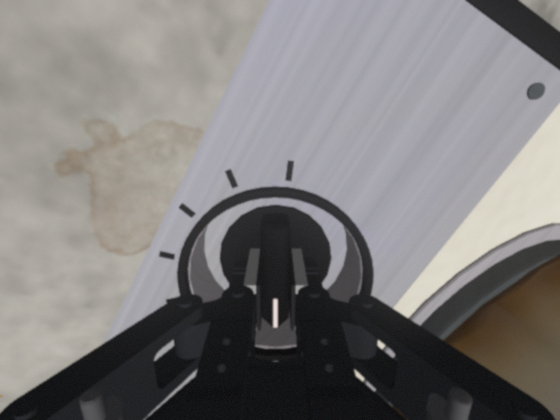

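The knob follows the grip, with the white line still between the pads at (275,312), so it stands at about 1.05 rad. I'll turn gently towards the latch.

>>> apply_moves(plan=[[[0, 0, 0, 0, 0, -0.02], [0, 0, 0, 0, 0, -0.04], [0, 0, 0, 0, 0, -0.055], [0, 0, 0, 0, 0, -0.06], [0, 0, 0, 0, 0, -0.06]]])

```text
time: 8.0
position: [471.0, 20.9, 57.0]
ee_rot: [0.388, 0.896, 0.096, 0.193]
contact_force: [-5.5, 6.5, 1.9]
width: 0.15
grip_force: 44.5
```

Run:
```python
from h import *
where();print(go(.71,27))
```

```text
t 8.0 uphill,left,depth [-0.97  0.92 17.24] yang 0.706 q [-0.12  -0.521  2.447  0.101  0.789 -0.928] F(panel) [-3.9  6.7  3.9] M [ 1.04  0.71 -0.02] w 12.7 grip 44.53464210033417
[-0.0054  0.0006  0.039  -0.0001 -0.0007 -0.0012]
```

>>> apply_moves(plan=[[[0, 0, 0.006, 0, 0, 0], [0, 0, 0.012, 0, 0, 0], [0, 0, 0.018, 0, 0, 0], [0, 0, 0.023, 0, 0, 0], [0, 0, 0.028, 0, 0, 0], [0, 0, 0.031, 0, 0, 0], [0, 0, 0.031, 0, 0, 0]]], squeeze=60)

```text
time: 8.58
position: [474.1, 21.1, 50.3]
ee_rot: [0.389, 0.896, 0.095, 0.193]
contact_force: [-14.8, 5.4, 11.6]
width: 0.143
grip_force: 66.4
```

Run:
```python
from h import *
where()
```

```text
t 8.58 uphill,left,depth [-0.93  0.93 24.65] yang 0.705 q [-0.118 -0.491  2.442  0.102  0.765 -0.928] F(panel) [-8.3  6.1 16.6] M [1.03 1.39 0.05] w 12.2 grip 66.36484622955322
```

>>> apply_moves(plan=[[[0, 0, 0, 0, 0, -0.025], [0, 0, 0, 0, 0, -0.05], [0, 0, 0, 0, 0, -0.075], [0, 0, 0, 0, 0, -0.1], [0, 0, 0, 0, 0, -0.13], [0, 0, 0, 0, 0, -0.16], [0, 0, 0, 0, 0, -0.19], [0, 0, 0, 0, 0, -0.22]]])

```text
time: 9.25
position: [473.9, 20.8, 50.1]
ee_rot: [0.06, 0.975, 0.024, 0.214]
contact_force: [-16.2, 2.8, 11.6]
width: 0.142
grip_force: 66.6
```

Run:
```python
from h import *
where()
```

```text
t 9.25 uphill,left,depth [-1.21  0.71 24.69] yang 1.401 q [-0.119 -0.491  2.442  0.101  0.765 -1.624] F(panel) [-9.6  3.6 17.3] M [ 0.71  1.71 -0.03] w 12.1 grip 66.55560851097107
```

Still pushed in, about 0.17 rad to go. I'll turn home and slightly past, so that it comes up against the stop.

>>> apply_moves(plan=[[[0, 0, 0, 0, 0, -0.02], [0, 0, 0, 0, 0, -0.04], [0, 0, 0, 0, 0, -0.055], [0, 0, 0, 0, 0, -0.065], [0, 0, 0, 0, 0, -0.075], [0, 0, 0, 0, 0, -0.075], [0, 0, 0, 0, 0, -0.075]]])

```text
time: 9.83
position: [473.9, 20.7, 50.1]
ee_rot: [-0.052, 0.975, -0.001, 0.215]
contact_force: [-16.2, 1.1, 12.6]
width: 0.14
grip_force: 67.5
```

Run:
```python
from h import *
where()
```

```text
t 9.83 uphill,left,depth [-1.19  0.6  24.68] yang 1.631 q [-0.119 -0.491  2.442  0.102  0.765 -1.855] F(panel) [-9.3  1.8 18.2] M [ 0.55  1.82 -0.83] w 11.9 grip 67.52136468887329
```

The moment shows the knob is against the off stop. I'll let it rise while still held, then open the jaw.

>>> apply_moves(plan=[[[0, 0, -0.01, 0, 0, 0], [0, 0, -0.02, 0, 0, 0], [0, 0, -0.03, 0, 0, 0], [0, 0, -0.03, 0, 0, 0.008], [0, 0, -0.03, 0, 0, 0.012]]])

```text
time: 10.25
position: [470.8, 20.6, 56.6]
ee_rot: [-0.033, 0.976, 0.003, 0.215]
contact_force: [-6.7, 2.9, 2.0]
width: 0.142
grip_force: 64.7
```

Run:
```python
from h import *
where()
```

```text
t 10.25 uphill,left,depth [-1.3   0.62 17.52] yang 1.592 q [-0.121 -0.52   2.447  0.1    0.788 -1.815] F(panel) [-5.1  3.2  4.6] M [ 0.66  0.99 -0.26] w 12.1 grip 64.72417831420898
```

>>> apply_moves(plan=[[[0, 0, 0, 0, 0, 0], [0, 0, 0, 0, 0, 0], [0, 0, 0, 0, 0, 0], [0, 0, 0, 0, 0, 0], [0, 0, 0, 0, 0, 0], [0, 0, 0, 0, 0, 0]]], jaw=-0.2)

```text
time: 10.75
position: [472.3, 20.0, 57.6]
ee_rot: [-0.034, 0.976, 0.002, 0.217]
contact_force: [-1.2, 1.2, -0.2]
width: 0.397
grip_force: 0.0
```

Run:
```python
from h import *
where()
```

```text
t 10.75 uphill,left,depth [ 0.49 -0.09 17.17] yang 1.594 q [-0.121 -0.52   2.446  0.099  0.786 -1.816] F(panel) [-1.1  1.3  0.2] M [-0.01  0.23 -0.03] w 33.8 grip 0.0
```

>>> apply_moves(plan=[[[0, 0, -0.04, 0, 0, 0], [0, 0, -0.1, 0, 0, 0], [0, 0, -0.17, 0, 0, 0], [0, 0, -0.24, 0, 0, 0], [0, 0, -0.3, 0, 0, 0], [0, 0, -0.3, 0, 0, 0], [0, 0, -0.3, 0, 0, 0]]])

```text
time: 11.33
position: [441.4, 18.4, 126.5]
ee_rot: [-0.034, 0.975, 0.002, 0.218]
contact_force: [-0.1, 0.4, -0.6]
width: 0.398
grip_force: 0.0
```

Run:
```python
from h import *
where()
c=camera('wrist');save(c,'w5.png')
for q in ['knob_pointer','knob_grip']: print([(x['location'],x['conf']) for x in place_of(c,q)[:1]])
```

```text
t 11.33 uphill,left,depth [  1.51  -0.26 -58.31] yang 1.594 q [-0.14  -0.788  2.468  0.091  1.029 -1.81 ] F(panel) [-0.4  0.4 -0.5] M [ 0.01  0.25 -0.05] w 33.9 grip 0.0
[([490.0, 20.5, 78.5], 0.81)]
[([461.5, 24.6, 70.5], 0.75)]
```

View pics/w5.png

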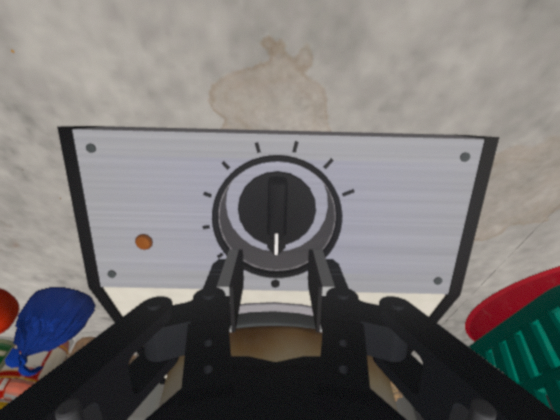

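The white line at (277,243) points at the off dot at (275,283). The knob rose back its full stroke, and the robot is touching nothing.

```bash
python3 -c "
from bench import *
print(hand_in())"
```

```text
the job is handed in; nothing more can be done
None
```

The hotplate knob is turned to off and has sprung back out. The pot and bystanders were not touched, and the job is handed in; no verdict came back.

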